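Dig the blower fan out of a strip-down tray and clamp it in the board vice

TASK

The blower fan of a stripped laptop lies in the grey parts tray, underneath the battery pack. Slide the battery pack off it gently, without lifting or squeezing the pack, until the pack lies flat on the tray floor; then take out only the fan, lay it flat on the two rails of the board vice between the jaws, roughly midway along them, and push the sliding jaw up until the fan is held between both jaws. Leave everything else in the tray and do not disturb the pen, the flux tin or the nut driver on the bench.

Things in the scene. Friction and masses are not known exactly. Their poses are not given: they have to be found in the camera images.
- tray: shallow light grey plastic parts tray, fixed to the bench, 260 (its x) x 340 (its y) mm outside, walls 4 mm thick and 56 mm high, with a rim that stands 6 mm out all round and a grip ledge reaching 18 mm out on each short side. Origin: centre of its underside on the bench; z up; the inner floor is 4 mm above the origin, the rim top 56 mm.
- fan: THE PART TO TAKE: flat black laptop blower fan, a square with clipped corners, 70 (its x) x 72 (its y) x 10 mm, 50 g. Lies flat in the left or right half of the tray, about 80 mm from the middle. Origin: centre of its underside, z up when it lies as it starts. Grasp it across its x sides, from above.
- battery: black laptop battery pack with a white panel, 60 (its x) x 135 (its y) x 12 mm, 0.11 to 0.22 kg. Starts flat on top of the fan, its long axis within 30 degrees of the tray's x. Origin: centre of its underside. A push of 1 to 3 N slides it; not to be raised more than 45 mm above the tray's underside nor pressed by the fingers with over 15 N.
- charger: black laptop power brick, 52 x 125 (its y) x 31 mm, 0.2 to 0.4 kg, lying in the other half of the tray, about 85 mm from the middle, long axis about along the tray's x. Origin: centre of its underside. Stays in the tray.
- ssd: black 2.5 inch drive with a grey panel, 70 x 100 (its y) x 8 mm, lying on top of the charger, so its top is 43 mm above the tray underside while the battery pack on the fan reaches only 26 mm. Origin: centre of its underside. Stays in the tray.
- small_board: small red circuit board, 36 x 50 x 8 mm, on the tray floor at the charger's far end. Origin: centre of its underside. Stays in the tray.
- green_board: small green circuit board, 36 x 62 x 8 mm, on the tray floor in the middle of its far side. Origin: centre of its underside. Stays in the tray.
- board_vice: white and black circuit-board vice, fixed, 114 (its x) x 184 (its y) x 45 mm. Origin: centre of its underside, on the 2 mm red mat; z up. Two white jaws stand across two rails, each 90 mm long (x = -43 to +47 mm), 14 mm thick, z = 24 to 44 mm. The fixed jaw's clamping face is at y = +53 mm; the sliding jaw is on its -y side. Black end blocks at y = +-78 to +-92 mm are 24 mm high.
- vice_bed (a point): point on the vice at the height of the rail tops (22 mm above the vice's origin), x = 2 mm (midway along the jaws), y = 0; axes as the vice. The two round white rails, 8 mm thick, run along the vice's y at x = -30 and x = +34 mm from the vice's origin; parts lie on them.
- board_vice_jaw (a joint): sliding jaw, in m, growing as it opens, 0 to 0.04. Clamping face at vice y = -(0.011 + value), with a 3 mm lip at z = 41 to 45 mm: the gap between the jaws is 64 mm + value, the entry from above 61 mm + value; closed on the 72 mm fan it reads about 0.008. Starts at 0.032 to 0.040. Slides with about 1 N, no spring, stays where it is left.
- jaw_back (a point): middle of the sliding jaw's back face (the face turned away from the fixed jaw), 34 mm above the vice's origin, 10 mm below the jaw's top; pushing here toward the vice's +y closes the jaw. Axes as the vice.
- pen: white and green felt pen, 17 x 135 x 16 mm, lying in front of the tray; bystander.
- flux_tin: round white tin with a green lid, 50 mm across, 24 mm high, behind the vice toward the tray; bystander.
- nut_driver: orange-handled nut driver, 26 x 186 x 25 mm, lying to the right of the vice; bystander.

How it is judged:
By the outcome, as a careful person would: the job done as asked, in the order asked, and still so for the second after the job is handed in, with the robot touching nothing.
It also fails if it takes over 64 s, if anything falls off the work surface, if the arm or the gripper's body presses on something with over 40 N, if the wrist force passes 120 N, or if a joint passes its speed limit or range.

ROBOT

A 6-joint arm with a two-finger parallel gripper is mounted at the origin on a cart in front of the work surface, level with it; the furniture and walls round the work are solid. World frame = base frame: x ahead of the robot, y to its left, z up, the work surface at z = 0. Lengths are in m, angles in rad, forces in N, time in s.
With the tool pointing down it reaches from about 0.3 to 0.775 m from the base axis. Payload 14.6 kg.
Tool frame: the origin (TCP) lies at the very end of the fingers, on their centre line; the grasp point (between the pads) lies 19 mm behind it; z points along the fingers, y is the line along which they close (so a half turn about z gives the same grasp; the last joint's range is limited). The gripper opens to 94 mm and grips with 3 to 60 N. Pads are 16 mm wide; open, the fingers measure 119 mm over their backs; the gripper's body (75 mm by 177 mm) begins 78 mm behind the grasp point.
Start: joints at [-1.305, 0.3, 1.521, -0, 1.321, -0.067], TCP at [0.18, -0.52, 0.205] pointing down, gripper open.
Joint ranges: [-3.03, 3.03], [-0.79, 2.21], [0.23, 2.52], [-1.04, 4.18], [0, 3.07], [-2.55, 2.55]. Speed limits (rad/s): [2.22, 2.22, 2.57, 3.14, 3.14, 3.14].

INTERFACE

Orientations are given as [roll, pitch, yaw] about the fixed x, y, z axes, in that order (R = Rz(yaw) Ry(pitch) Rx(roll)).
In Python, from station import ctrl gives the robot as it stands.
- The arm moves only by the tool move_arm, never from a script. Its argument "increments" is a list of rows, each a list of 7 numbers: the opening, from 0 (shut) to 1 (fully open), then the shift along the tool's x, y, z in units of 50 mm (1.0 is 50 mm), then the turn, a rotation vector about the tool's x, y, z in rad. In form: [[claw, tx, ty, tz, rx, ry, rz], ...]. A call has 1 to 20 rows; each row shifts and turns the commanded pose from where the row before left it, along the tool's axes as they then stand; what a row does not reach is not made up. A row lasts 1/10 s, in which the tool goes at most 50 mm and 8.59 degrees, less where a joint would pass 70% of its speed; a pose out of reach is approached as far as the arm can. A call is refused whole if a number of a shift passes 1 or a number of a turn 0.15, either way. A call with a gripper value outside its range is refused whole. The fingers move at their own pace and stop on an object; "force" is the grip in N (left out, the last holds). Time passes only in rows, so rows that do not move let the fingers close. It gives the time, the measured TCP pose, the force, the opening and the grip force at its end, in the units of the state.
- ctrl.get_obs(): the state, without advancing time (a new reading comes with each control period).
- ctrl.camera(name): name is "scene" or "top"; returns a dict with "color" (384x512x3 uint8, blue, green, red), "K" (3x3 intrinsics, pixels), "pose" (4x4, takes a point from camera to world coordinates). Camera axes: x right, y down, z forward; pixel columns grow to the right and rows downward; lengths in m; the calibration is good to about 2 mm. A picture is of the moment at which its call begins. There is no depth.
- ctrl.hand_in(): hands the job in; it is judged then, once.
Trained networks look in a picture, given as the dict that the camera call returned (one of the last four; its "shot" number tells which), for a name from the list of things; names that differ only in an ending like _2 or _b are one class to them, and where a whole thing is asked for, a point or a joint stands for the part that bears it (a point fixed in the world has none). Each returns a list of dicts, best first, with "conf" (0 to 1); they miss things now and then, are a little off and sometimes report something else, mostly with a low value. They report only what shows in the picture. A call takes as long as a camera call.
- ctrl.cut_out(name, picture): "mask" (384x512 bool, what is visible of it) and "centre" ([row, column] in pixels, amid what is visible of it).
The state is a dict: "time_s": time; "qpos": joint angles; "joint_vel": joint speeds; "tau": joint torques, N m; "ee_pos": TCP position; "eef_rot": TCP orientation; "force": force on the tool from outside, world axes, zero at the start; "moment": the same for the moment, N m; "grip_width": finger opening in m; "grip_force": force on a finger pad.
Only numpy, scipy, OpenCV 4.12 (cv2) and the standard library are available. Lean on these libraries where they do the work, as an engineer would, in place of code of your own. Each camera call takes 0.05 s, during which the arm holds its last target. There are 200 camera calls.

## Working session

There is one attempt and no reset: what is moved stays moved. The work goes in short steps, Python scripts to look and compute and a tool call to move; the robot and the scene stay as the last step left them, time stands still between calls to the robot, and variables do not carry over. Pictures are saved under pics/ and viewed, at most 13 in all, crops included, and the job is handed in when it is done.

Besides the shell and the picture viewer there is one more tool, called after "Emit:" by a JSON object that holds its "method" and its "body". move_arm: Moves the arm, as the interface text tells. Its arguments: {"type":"object","properties":{"increments":{"type":"array","items":{"type":"array","items":{"type":"number"}}},"force":{"type":"number"}},"required":["increments"]}

```bash
mkdir -p pics; ls; cat > h.py <<'E'
import numpy as np, cv2
from station import ctrl
def ray(p,u,v,z):
    K=np.array(p["K"]);T=np.array(p["pose"])
    d=T[:3,:3]@np.linalg.solve(K,[u,v,1.]);o=T[:3,3]
    return o+d*(z-o[2])/d[2]
def proj(p,X):
    T=np.linalg.inv(np.array(p["pose"]));c=T[:3,:3]@np.array(X)+T[:3,3];q=np.array(p["K"])@c
    return q[:2]/q[2]
def rect(p,m,z):
    "min-area rect of the mask back-projected onto plane z"
    c=max(cv2.findContours(m.astype(np.uint8),cv2.RETR_EXTERNAL,cv2.CHAIN_APPROX_NONE)[0],key=cv2.contourArea)[:,0]
    P=np.array([ray(p,u,v,z)[:2] for u,v in c],np.float32)
    r=cv2.minAreaRect(P*1000); return r
E
python3 - <<'E'
from h import *
for n in["top","scene"]:
    p=ctrl.camera(n);cv2.imwrite(f"pics/{n}0.png",cv2.resize(p["color"],(800,600)))
    print(n,np.round(p["pose"],3).tolist(),np.round(p["K"],1).tolist())
    for k,z in dict(tray=.056,fan=.014,battery=.026,charger=.035,ssd=.043,small_board=.012,green_board=.012,board_vice=.04,board_vice_jaw=.046,pen=.016,flux_tin=.024,nut_driver=.02).items():
        for d in ctrl.cut_out(k,p)[:2]:
            r=rect(p,d["mask"],z);print(k,round(d["conf"],2),np.round(d["centre"]),np.round(r[0]),np.round(r[1]),round(r[2],1))
E
```

```text
pics
top [[-0.007, -0.983, 0.183, 0.289], [-1.0, 0.004, -0.018, -0.036], [0.017, -0.183, -0.983, 1.401], [0.0, 0.0, 0.0, 1.0]] [[474.5, 0.0, 256.9], [0.0, 474.5, 188.8], [0.0, 0.0, 1.0]]
tray 0.85 [184. 174.] [559. 167.] [273. 376.] 0.6
fan 0.48 [198. 143.] [525. 276.] [40.  6.] 17.6
battery 0.74 [191. 154.] [540. 240.] [137.  62.] 18.4
battery 0.66 [222. 321.] [ 456. -256.] [103.  17.] 1.4
charger 0.49 [250. 215.] [366.  63.] [131.  11.] 89.6
charger 0.44 [207. 208.] [484.  82.] [52. 18.] 89.7
ssd 0.94 [187. 210.] [542.  79.] [ 70. 101.] 82.4
ssd 0.58 [220. 324.] [ 454. -252.] [102.  19.] 1.2
small_board 0.44 [159. 200.] [635.  96.] [35. 52.] 72.6
green_board 0.81 [152. 180.] [660. 166.] [58. 34.] 89.9
green_board 0.66 [159. 276.] [ 628. -122.] [42. 53.] 89.3
board_vice 0.65 [227. 305.] [ 456. -193.] [108. 186.] 0.8
board_vice 0.58 [251. 215.] [365.  63.] [125.  11.] 89.6
board_vice_jaw 0.56 [219. 325.] [ 454. -253.] [101.  16.] 0.8
pen 0.48 [250. 215.] [367.  63.] [124.  12.] 89.6
flux_tin 0.52 [162. 276.] [ 625. -118.] [48. 52.] 89.3
nut_driver 0.77 [237. 368.] [ 442. -386.] [180.
[... 518 characters left out ...]
2 [225. 231.] [521. 114.] [134.  69.] 24.4
ssd 0.76 [211. 222.] [539.  82.] [ 74. 108.] 81.9
ssd 0.7 [225. 232.] [522. 104.] [137.  67.] 4.5
small_board 0.58 [208. 197.] [632. 102.] [36. 51.] 71.4
small_board 0.53 [182. 302.] [ 464. -199.] [211. 124.] 89.9
green_board 0.46 [218. 171.] [655. 171.] [36. 59.] 7.8
board_vice 0.84 [182. 298.] [ 446. -167.] [116. 199.] 1.0
board_vice_jaw 0.65 [169. 315.] [ 448. -240.] [105.  36.] 1.1
pen 0.51 [250. 277.] [363.  73.] [139.  19.] 89.7
pen 0.48 [169. 316.] [ 467. -280.] [115.  41.] 2.3
flux_tin 0.72 [174. 248.] [ 617. -109.] [44. 73.] 38.5
flux_tin 0.25 [166. 318.] [ 464. -268.] [ 38. 112.] 89.3
nut_driver 0.52 [159. 348.] [ 410. -377.] [67. 36.] 4.2
```

View pics/top0.png

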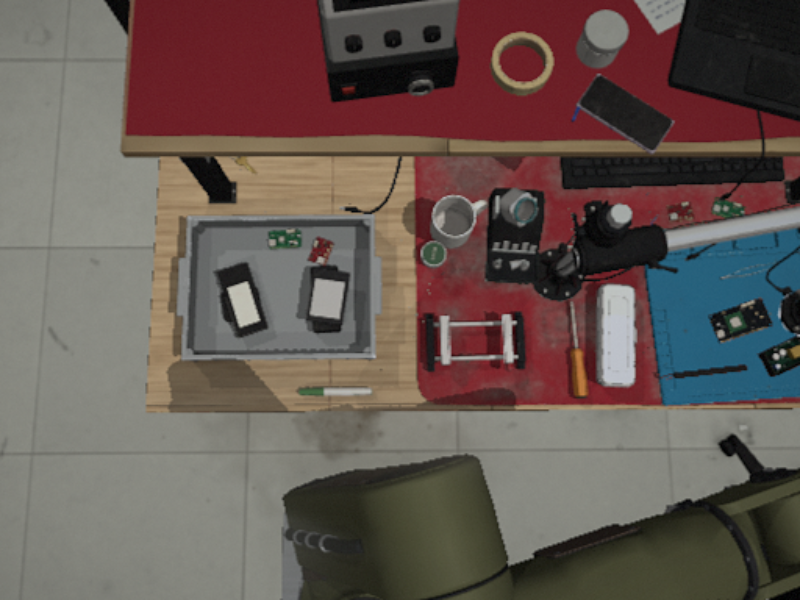

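View pics/scene0.png

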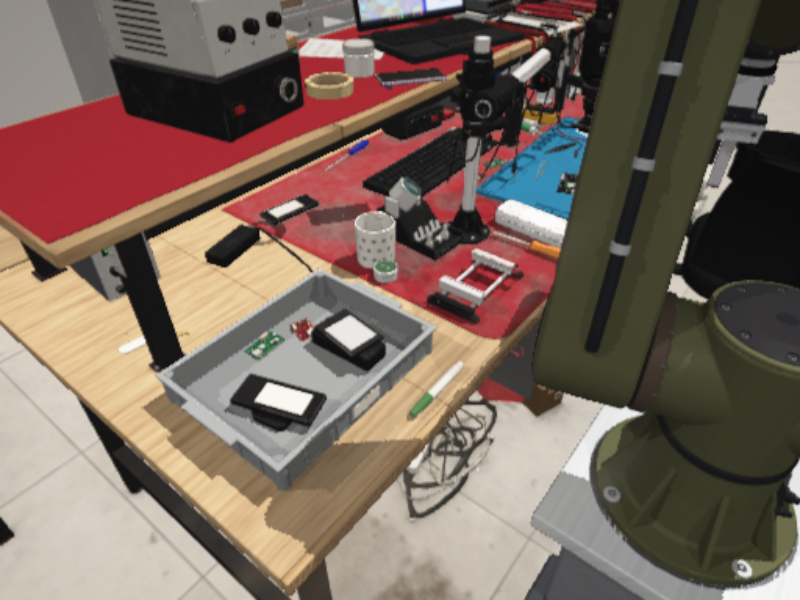

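The top view (800x600) shows the battery at about (243,300), with the fan peeking out on its left. The charger with the SSD on it is at (326,298), the vice at (475,340) and its sliding jaw at (507,340). The scene view agrees. I'll use the two open fingers as a two-point pusher to move the pack toward −y.

```bash
python3 - <<'E'
from h import *
o=ctrl.get_obs()
for k in("time_s","qpos","ee_pos","eef_rot","grip_width","force"):print(k,np.round(o[k],3))
from scipy.spatial.transform import Rotation as R
print(R.from_euler("xyz",o["eef_rot"]).as_matrix().round(3))
E
cat >> h.py <<'E'
from scipy.spatial.transform import Rotation as R
def go(target,yaw,verb=1):
    "total increments (tool units) to reach target TCP with tool y along world angle yaw (deg), tool down; turn first along tool z"
    o=ctrl.get_obs();M=R.from_euler("xyz",o["eef_rot"]).as_matrix()
    a=np.degrees(np.arctan2(M[1,1],M[0,1]));d=(yaw-a+90)%180-90
    t=M.T@(np.array(target)-o["ee_pos"])/.05
    T=R.from_euler("z",d,degrees=True).as_matrix()@M
    t2=T.T@(np.array(target)-o["ee_pos"])/.05
    print("now",np.round(o["ee_pos"],4),"y-angle",round(a,1),"tilt",np.round(M[:,2],3),"shift before turn",t.round(3),"after turn",t2.round(3),"rz",round(-np.radians(d),3))
E
python3 -c "
from h import *
go([.516,.31,.16],18.4)"
```

```text
time_s 1.3
qpos [-1.305  0.3    1.521 -0.     1.321 -0.067]
ee_pos [ 0.18  -0.52   0.205]
eef_rot [3.142 0.    0.333]
grip_width 0.094
force [ 0.445 -0.451 -0.558]
[[ 0.945  0.327 -0.   ]
 [ 0.327 -0.945 -0.   ]
 [-0.     0.    -1.   ]]
now [ 0.1797 -0.5198  0.2054] y-angle -70.9 tilt [-0. -0. -1.] shift before turn [ 11.779 -13.489   0.909] after turn [13.625 11.622  0.909] rz -1.559
```

Emit:
{"method": "move_arm", "body": {"increments": [[1, 0.3, -0.33, 0, 0, 0, 0], [1, 0.59, -0.67, 0, 0, 0, 0], [1, 0.59, -0.67, 0, 0, 0, 0], [1, 0.59, -0.67, 0, 0, 0, 0], [1, 0.59, -0.67, 0, 0, 0, 0], [1, 0.59, -0.67, 0, 0, 0, 0], [1, 0.59, -0.67, 0, 0, 0, 0], [1, 0.59, -0.67, 0, 0, 0, 0], [1, 0.59, -0.67, 0, 0, 0, 0], [1, 0.59, -0.67, 0, 0, 0, 0], [1, 0.59, -0.67, 0, 0, 0, 0], [1, 0.59, -0.67, 0, 0, 0, 0], [1, 0.59, -0.67, 0, 0, 0, 0], [1, 0.59, -0.67, 0, 0, 0, 0], [1, 0.59, -0.67, 0, 0, 0, 0], [1, 0.59, -0.67, 0, 0, 0, 0], [1, 0.59, -0.67, 0, 0, 0, 0], [1, 0.59, -0.67, 0, 0, 0, 0], [1, 0.59, -0.67, 0, 0, 0, 0], [1, 0.59, -0.67, 0, 0, 0, 0]]}}

```text
time_s: 3.3
ee_pos: [0.5106, 0.2873, 0.2054]
eef_rot: [-3.142, -0.0, 0.333]
force: [0.9, -0.6, -0.1]
grip_width: 0.094
grip_force: 0.0
```

Emit:
{"method": "move_arm", "body": {"increments": [[1, 0.4, -0.45, 0, 0, 0, 0], [1, 0, 0, 0, 0, 0, -0.14], [1, 0, 0, 0, 0, 0, -0.14], [1, 0, 0, 0, 0, 0, -0.14], [1, 0, 0, 0, 0, 0, -0.14], [1, 0, 0, 0, 0, 0, -0.14], [1, 0, 0, 0, 0, 0, -0.14], [1, 0, 0, 0, 0, 0, -0.14], [1, 0, 0, 0, 0, 0, -0.14], [1, 0, 0, 0, 0, 0, -0.14], [1, 0, 0, 0, 0, 0, -0.14], [1, 0, 0, 0, 0, 0, -0.14], [1, 0, 0, 0, 0, 0, 0]]}}

```text
time_s: 4.6
ee_pos: [0.5218, 0.3132, 0.2054]
eef_rot: [-3.142, -0.0, 1.875]
force: [0.0, 0.0, -0.0]
grip_width: 0.094
grip_force: 0.0
```

```bash
python3 - <<'E'
from h import *
go([.522,.289,.04],18.4);print(ctrl.get_obs()["time_s"])
p=ctrl.camera("scene");cv2.imwrite("pics/s1.png",p["color"][130:360,60:360].repeat(2,0).repeat(2,1))
E
```

```text
now [0.5218 0.3132 0.2054] y-angle 17.4 tilt [-0.  0. -1.] shift before turn [-0.463 -0.141  3.309] after turn [-0.46  -0.149  3.309] rz -0.017
4.6
```

Emit:
{"method": "move_arm", "body": {"increments": [[1, -0.23, -0.07, 0.3, 0, 0, -0.017], [1, -0.23, -0.07, 0.6, 0, 0, 0], [1, 0, 0, 0.7, 0, 0, 0], [1, 0, 0, 0.7, 0, 0, 0], [1, 0, 0, 0.6, 0, 0, 0], [1, 0, 0, 0.4, 0, 0, 0], [1, 0, 0, 0, 0, 0, 0]]}}

```text
time_s: 5.35
ee_pos: [0.5208, 0.2884, 0.0377]
eef_rot: [-3.137, 0.001, 1.886]
force: [-1.0, -0.4, 0.1]
grip_width: 0.0936
grip_force: 0.0
```

```bash
python3 - <<'E'
from h import *
go([.522,.289,.0175],18.4)
p=ctrl.camera("scene");cv2.imwrite("pics/s2.png",cv2.resize(p["color"][180:340,80:300],None,fx=3.5,fy=3.5))
E
```

```text
now [0.5208 0.2884 0.0377] y-angle 18.1 tilt [-0.004 -0.002 -1.   ] shift before turn [0.004 0.028 0.405] after turn [0.004 0.028 0.405] rz -0.006
```

View pics/s2.png

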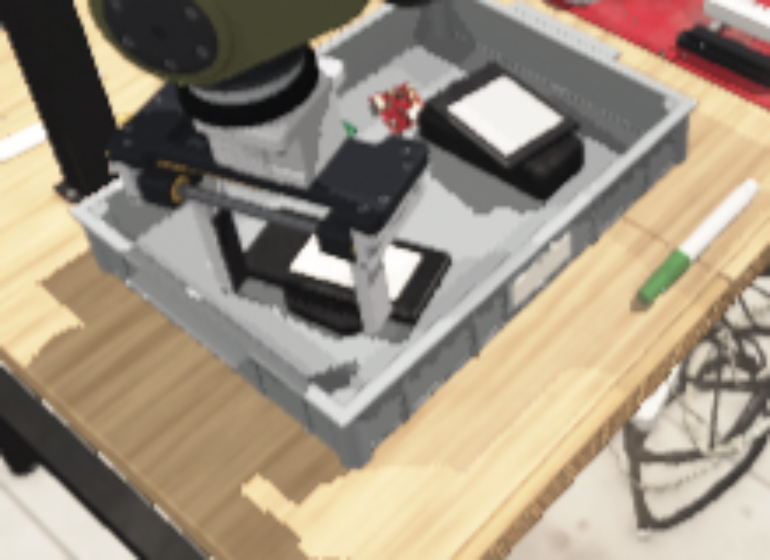

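The pack and the fingers are as planned: both fingers stand just on the +y side of the pack's long edge. I'll lower to about 17.5 mm and push gently.

Emit:
{"method": "move_arm", "body": {"increments": [[1, 0, 0.03, 0.2, 0, 0, 0], [1, 0, 0, 0.2, 0, 0, 0], [1, 0, 0, 0, 0, 0, 0], [1, -0.06, 0, 0, 0, 0, 0], [1, -0.06, 0, 0, 0, 0, 0], [1, -0.06, 0, 0, 0, 0, 0], [1, -0.06, 0, 0, 0, 0, 0], [1, -0.06, 0, 0, 0, 0, 0], [1, -0.06, 0, 0, 0, 0, 0], [1, -0.06, 0, 0, 0, 0, 0], [1, -0.06, 0, 0, 0, 0, 0]]}}

```text
time_s: 6.5
ee_pos: [0.5312, 0.2666, 0.0205]
eef_rot: [3.141, -0.0, 1.89]
force: [-1.9, 1.8, 2.2]
grip_width: 0.0941
grip_force: 1.0
```

```bash
cat >> h.py <<'E'
def look(names,cams=("top","scene")):
    o=ctrl.get_obs();print("t",o["time_s"],"F",np.round(o["force"],1))
    for n in cams:
        p=ctrl.camera(n)
        for k,z in names.items():
            for d in ctrl.cut_out(k,p)[:2]:
                r=rect(p,d["mask"],z);print(n,k,round(d["conf"],2),np.round(d["centre"]),np.round(r[0]),np.round(r[1]),round(r[2],1))
    return p
E
python3 -c "
from h import *
go([.54,.2,.0175],0)
look(dict(battery=.026,fan=.014))"
```

```text
now [0.5312 0.2666 0.0205] y-angle 18.3 tilt [ 0.  0. -1.] shift before turn [-1.321 -0.251  0.06 ] after turn [-1.333  0.175  0.06 ] rz 0.319
t 6.5 F [-1.9  1.8  2.2]
top battery 0.97 [190. 159.] [544. 222.] [141.  52.] 18.1
scene battery 0.57 [254. 179.] [555. 247.] [100.  49.] 8.3
scene battery 0.55 [242. 200.] [568. 149.] [396. 315.] 89.7
scene fan 0.63 [269. 175.] [529. 271.] [71. 33.] 11.5
```

Emit:
{"method": "move_arm", "body": {"increments": [[1, -0.07, 0, 0.01, 0, 0, 0.02], [1, -0.07, 0, 0.01, 0, 0, 0.02], [1, -0.07, 0, 0.01, 0, 0, 0.02], [1, -0.07, 0, 0.01, 0, 0, 0.02], [1, -0.07, 0, 0.01, 0, 0, 0.02], [1, -0.07, 0, 0, 0, 0, 0.02], [1, -0.07, 0, 0, 0, 0, 0.02], [1, -0.07, 0, 0, 0, 0, 0.02]]}}

```text
time_s: 7.6
ee_pos: [0.5381, 0.2394, 0.0179]
eef_rot: [-3.142, 0.0, 1.728]
force: [0.1, 1.1, 0.7]
grip_width: 0.094
grip_force: 0.6
```

```bash
python3 - <<'E'
from h import *
go([.54,.2,.0175],0)
p=look(dict(battery=.026,fan=.014))
cv2.imwrite("pics/s3.png",cv2.resize(p["color"][180:340,80:300],None,fx=3.5,fy=3.5))
E
```

```text
now [0.5381 0.2394 0.0179] y-angle 9.0 tilt [-0. -0. -1.] shift before turn [-0.784 -0.085  0.009] after turn [-0.787  0.039  0.009] rz 0.157
t 7.6 F [0.1 1.1 0.7]
top battery 0.91 [188. 171.] [545. 191.] [138.  48.] 10.8
top fan 0.46 [228. 306.] [ 458. -197.] [106. 186.] 0.8
scene battery 0.73 [248. 188.] [558. 220.] [89. 33.] 5.9
scene battery 0.45 [166. 319.] [ 460. -267.] [ 43. 112.] 87.9
scene fan 0.61 [264. 177.] [533. 256.] [79. 66.] 10.7
scene fan 0.38 [227. 234.] [502.  95.] [86. 59.] 49.8
```

View pics/s3.png

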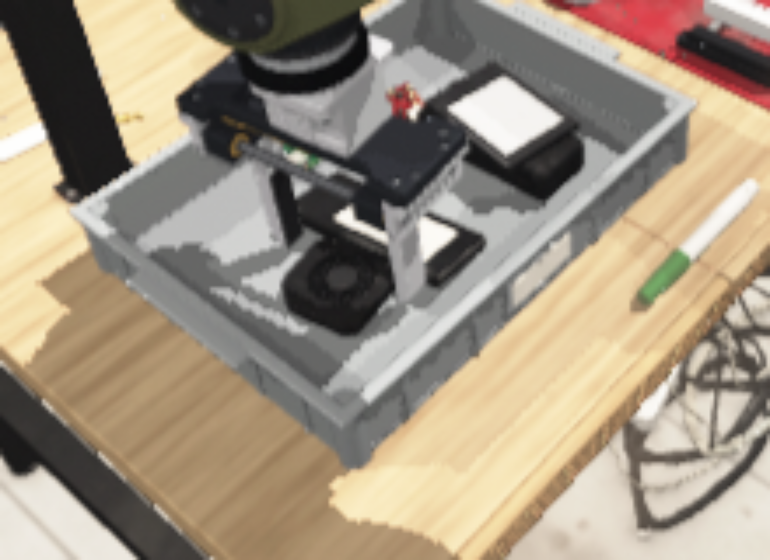

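The pack is mostly off and the fan is largely exposed at about (340,285) in this crop. The pack is tipping onto the floor, so I'll keep pushing.

Emit:
{"method": "move_arm", "body": {"increments": [[1, -0.06, 0, 0, 0, 0, 0.015], [1, -0.06, 0, 0, 0, 0, 0.015], [1, -0.06, 0, 0, 0, 0, 0.015], [1, -0.06, 0, 0, 0, 0, 0.015], [1, -0.06, 0, 0, 0, 0, 0.015], [1, -0.06, 0, 0, 0, 0, 0.015], [1, -0.06, 0, 0, 0, 0, 0], [1, -0.06, 0, 0, 0, 0, 0], [1, 0, 0, 0, 0, 0, 0]]}}

```text
time_s: 8.8
ee_pos: [0.5407, 0.2154, 0.018]
eef_rot: [3.142, 0.0, 1.64]
force: [-0.2, 1.1, 0.1]
grip_width: 0.0939
grip_force: 0.0
```

```bash
python3 - <<'E'
from h import *
go([.54,.2,.0175],0)
p=look(dict(battery=.016,fan=.014))
cv2.imwrite("pics/s4.png",cv2.resize(p["color"][180:340,80:300],None,fx=3.5,fy=3.5))
E
```

```text
now [0.5407 0.2154 0.018 ] y-angle 3.9 tilt [ 0. -0. -1.] shift before turn [-0.307 -0.035  0.01 ] after turn [-0.309 -0.014  0.01 ] rz 0.069
t 8.8 F [-0.2  1.1  0.1]
top battery 0.95 [186. 177.] [545. 166.] [137.  44.] 9.1
top fan 0.39 [222. 321.] [ 457. -259.] [104.  20.] 2.2
scene battery 0.75 [244. 205.] [491. 168.] [44. 82.] 44.5
scene fan 0.83 [259. 180.] [536. 249.] [78. 80.] 13.8
```

View pics/s4.png

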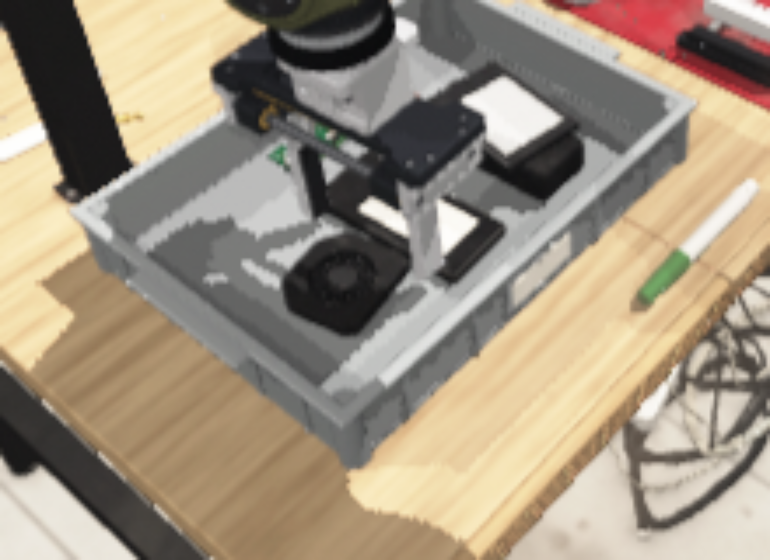

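Emit:
{"method": "move_arm", "body": {"increments": [[1, -0.05, 0, 0, 0, 0, 0], [1, -0.05, 0, 0, 0, 0, 0], [1, -0.05, 0, 0, 0, 0, 0], [1, -0.05, 0, 0, 0, 0, 0], [1, -0.05, 0, 0, 0, 0, 0], [1, -0.05, 0, 0, 0, 0, 0], [1, 0, 0, 0, 0, 0, 0]]}}

```text
time_s: 9.8
ee_pos: [0.5417, 0.2006, 0.018]
eef_rot: [-3.142, 0.0, 1.639]
force: [-0.7, -0.9, 1.2]
grip_width: 0.094
grip_force: 0.0
```

```bash
python3 - <<'E'
from h import *
go([.54,.2,.0175],0)
p=look(dict(battery=.016,fan=.014))
E
```

```text
now [0.5417 0.2006 0.018 ] y-angle 3.9 tilt [-0. -0. -1.] shift before turn [-0.009 -0.035  0.009] after turn [-0.011 -0.034  0.009] rz 0.069
t 9.8 F [-0.7 -0.9  1.2]
top battery 0.88 [185. 183.] [547. 160.] [133.  28.] 4.2
scene battery 0.74 [243. 197.] [541. 182.] [139.  65.] 3.9
scene battery 0.32 [215. 225.] [561.  61.] [ 74. 108.] 80.1
scene fan 0.81 [261. 179.] [534. 250.] [75. 76.] 10.9
scene fan 0.73 [182. 299.] [ 462. -198.] [122. 212.] 2.2
```

Emit:
{"method": "move_arm", "body": {"increments": [[1, 0, 0, -0.3, 0, 0, 0], [1, 0, 0, -0.8, 0, 0, 0], [1, 0, 0, -0.8, 0, 0, 0], [1, -0.8, 0, -0.8, 0, 0, 0], [1, -0.8, 0, 0, 0, 0, 0], [1, -0.8, 0, 0, 0, 0, 0], [1, -0.8, 0, 0, 0, 0, 0], [1, -0.8, 0, 0, 0, 0, 0], [1, -0.8, 0, 0, 0, 0, 0], [1, -0.8, 0, 0, 0, 0, 0], [1, 0, 0, 0, 0, 0, 0]]}}

```text
time_s: 11.2
ee_pos: [0.5607, -0.0777, 0.1494]
eef_rot: [3.141, 0.001, 1.636]
force: [-0.6, 0.4, 0.1]
grip_width: 0.0937
grip_force: 0.0
```

```bash
python3 - <<'E'
from h import *
go([.54,.2,.1],0)
p=look(dict(battery=.016,fan=.014))
cv2.imwrite("pics/s5.png",cv2.resize(p["color"][180:340,80:300],None,fx=3.5,fy=3.5))
p=ctrl.camera("top")
cv2.imwrite("pics/t5.png",cv2.resize(p["color"][130:240,110:250],None,fx=5,fy=5))
E
```

```text
now [ 0.5607 -0.0777  0.1494] y-angle 3.7 tilt [ 0.001 -0.001 -1.   ] shift before turn [ 5.57  -0.053  0.984] after turn [ 5.555 -0.415  0.984] rz 0.065
t 11.2 F [-0.6  0.4  0.1]
top battery 0.67 [191. 175.] [545. 176.] [136.  60.] 4.2
top battery 0.45 [175. 162.] [567. 178.] [284. 376.] 0.8
top fan 0.56 [191. 153.] [537. 247.] [69. 73.] 13.0
scene battery 0.94 [244. 196.] [540. 180.] [138.  64.] 3.4
scene battery 0.61 [225. 232.] [534. 100.] [135.  64.] 24.5
scene fan 0.93 [261. 180.] [534. 249.] [73. 77.] 10.9
```

View pics/s5.png

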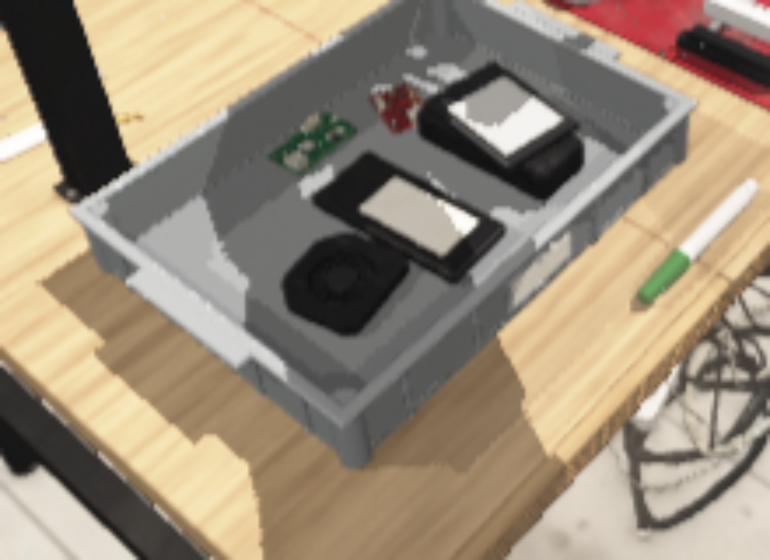

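View pics/t5.png

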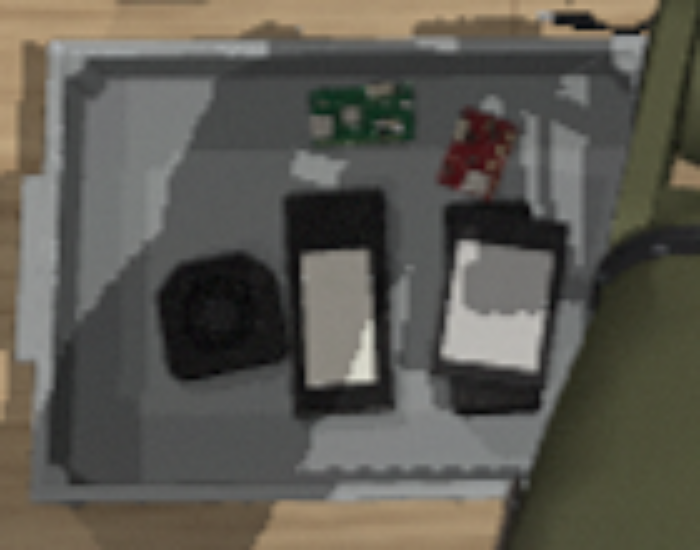

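The pack now lies beside the fan, with its edge close to or touching the fan's corner near (288,340) in the top crop. It looks flat. I'll nudge it about 10 mm further to be sure, with the fingers low on either side of the fan, then grasp the fan from there.

```bash
python3 -c "
from h import *
go([.540,.228,.008],4)"
```

```text
now [ 0.5607 -0.0727  0.1486] y-angle 4.0 tilt [ 0.  0. -1.] shift before turn [6.029 0.01  2.812] after turn [6.029e+00 6.000e-03 2.812e+00] rz 0.001
```

Emit:
{"method": "move_arm", "body": {"increments": [[1, 0.43, 0, 0, 0, 0, 0], [1, 0.8, 0, 0, 0, 0, 0], [1, 0.8, 0, 0, 0, 0, 0], [1, 0.8, 0, 0, 0, 0, 0], [1, 0.8, 0, 0, 0, 0, 0], [1, 0.8, 0, 0, 0, 0, 0], [1, 0.8, 0, 0, 0, 0, 0], [1, 0.8, 0, 0.3, 0, 0, 0], [1, 0, 0.01, 0.6, 0, 0, 0], [1, 0, 0, 0.7, 0, 0, 0], [1, 0, 0, 0.3, 0, 0, 0], [1, 0, 0, 0, 0, 0, 0]]}}

```text
time_s: 12.75
ee_pos: [0.5393, 0.227, 0.0517]
eef_rot: [-3.138, 0.001, 1.64]
force: [-0.3, 0.2, -0.0]
grip_width: 0.0943
grip_force: 0.0
```

```bash
python3 -c "
from h import *
go([.540,.228,.008],4)"
```

```text
now [0.5393 0.227  0.0517] y-angle 4.0 tilt [-0.003 -0.001 -1.   ] shift before turn [0.02  0.019 0.874] after turn [0.02  0.019 0.874] rz -0.0
```

Emit:
{"method": "move_arm", "body": {"increments": [[1, 0.02, 0.01, 0.4, 0, 0, 0], [1, 0, 0, 0.3, 0, 0, 0], [1, 0, 0, 0.2, 0, 0, 0], [1, 0, 0, 0, 0, 0, 0], [1, -0.06, 0, 0, 0, 0, 0], [1, -0.06, 0, 0, 0, 0, 0], [1, -0.06, 0, 0, 0, 0, 0], [1, -0.06, 0, 0, 0, 0, 0], [1, -0.06, 0, 0, 0, 0, 0], [1, -0.06, 0, 0, 0, 0, 0], [1, -0.06, 0, 0, 0, 0, 0], [1, -0.06, 0, 0, 0, 0, 0], [1, 0, 0, 0, 0, 0, 0]]}}

```text
time_s: 14.05
ee_pos: [0.5424, 0.2037, 0.0082]
eef_rot: [-3.141, 0.0, 1.64]
force: [-0.2, 0.2, 0.9]
grip_width: 0.094
grip_force: 0.0
```

```bash
python3 -c "
from h import *
go([.5355,.248,.006],12)
look(dict(battery=.016,fan=.014))"
```

```text
now [0.5424 0.2037 0.0082] y-angle 3.9 tilt [-0. -0. -1.] shift before turn [ 0.894 -0.077  0.045] after turn [0.896 0.049 0.045] rz -0.141
t 14.05 F [-0.2  0.2  0.9]
top battery 0.89 [188. 183.] [547. 156.] [134.  44.] 3.8
scene battery 0.67 [241. 208.] [491. 155.] [44. 77.] 49.0
scene fan 0.84 [260. 178.] [534. 251.] [78. 78.] 11.9
```

Emit:
{"method": "move_arm", "body": {"increments": [[1, 0.3, -0.02, 0, 0, 0, 0], [1, 0.3, -0.03, 0, 0, 0, 0], [1, 0.3, -0.03, 0.04, 0, 0, 0], [1, 0, 0, 0, 0, 0, -0.14], [1, 0, 0, 0, 0, 0, 0], [0, 0, 0, 0, 0, 0, 0], [0, 0, 0, 0, 0, 0, 0], [0, 0, 0, 0, 0, 0, 0], [0, 0, 0, 0, 0, 0, 0], [0, 0, 0, 0, 0, 0, 0], [0, 0, 0, 0, 0, 0, 0], [0, 0, 0, 0, 0, 0, 0]], "force": 15}}

```text
time_s: 15.55
ee_pos: [0.5354, 0.2486, 0.0063]
eef_rot: [3.142, 0.0, 1.78]
force: [1.0, -0.9, -0.3]
grip_width: 0.0696
grip_force: 15.0
```

Emit:
{"method": "move_arm", "body": {"increments": [[0, 0, 0, -0.1, 0, 0, 0], [0, 0, 0, -0.3, 0, 0, 0], [0, 0, 0, -0.6, 0, 0, 0], [0, 0, 0, -0.6, 0, 0, 0], [0, 0, 0, -0.6, 0, 0, 0], [0, 0, 0, -0.6, 0, 0, 0], [0, 0, 0, -0.2, 0, 0, 0], [0, 0, 0, 0, 0, 0, 0]]}}

```text
time_s: 16.35
ee_pos: [0.5358, 0.2489, 0.158]
eef_rot: [3.139, -0.0, 1.78]
force: [0.0, -0.1, -0.8]
grip_width: 0.0696
grip_force: 15.0
```

```bash
python3 - <<'E'
from h import *
go([.456,-.19,.15],0)
look(dict(battery=.016,fan=.155))
look(dict(board_vice=.045,board_vice_jaw=.046,vice_bed=.024,jaw_back=.046))
p=ctrl.camera("top");cv2.imwrite("pics/v.png",cv2.resize(p["color"][180:260,260:370],None,fx=7,fy=7))
E
```

```text
now [0.5358 0.2489 0.158 ] y-angle 12.0 tilt [ 0.003  0.001 -1.   ] shift before turn [-8.256 -3.383  0.146] after turn [-8.779 -1.596  0.15 ] rz 0.209
t 16.35 F [ 0.  -0.1 -0.8]
top battery 0.81 [190. 180.] [546. 164.] [135.  60.] 4.0
top battery 0.34 [218. 323.] [ 459. -257.] [101.  16.] 0.1
top fan 0.65 [190. 180.] [520. 143.] [122.  56.] 1.5
top fan 0.42 [181. 152.] [543. 218.] [67. 16.] 18.1
scene battery 0.57 [240. 203.] [542. 168.] [137.  64.] 4.0
scene fan 0.77 [217. 167.] [540. 255.] [54. 91.] 55.3
t 16.65 F [ 0.7  0.5 -0.6]
top board_vice 0.66 [186. 208.] [541.  79.] [ 70. 100.] 81.8
top board_vice 0.62 [226. 305.] [ 454. -194.] [110. 187.] 0.7
top board_vice_jaw 0.54 [218. 326.] [ 454. -254.] [102.  18.] 1.3
top board_vice_jaw 0.25 [238. 369.] [ 398. -382.] [95. 24.] 3.4
top vice_bed 0.7 [218. 321.] [ 458. -248.] [106.  79.] 0.5
top jaw_back 0.72 [220. 322.] [ 454. -253.] [101.  17.] 1.6
scene board_vice 0.7 [184. 298.] [ 441. -162.] [119. 203.] 2.0
scene board_vice_jaw 0.67 [168. 315.] [ 448. -240.] [111.  36.] 0.2
scene vice_bed 0.89 [181. 299.] [ 456. -188.] [119. 208.] 1.0
scene jaw_back 0.76 [165. 317.] [ 449. -241.] [107.  37.] 1.1
```

View pics/v.png

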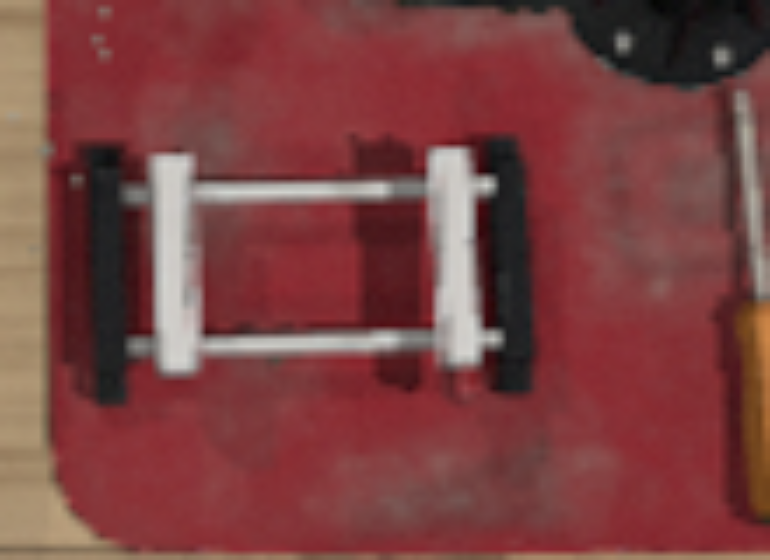

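The crop shows the fixed jaw at columns 150-200 and the open sliding jaw at 428-482. The rails run at rows 190 and 343. I'll convert the edges to world coordinates.

```bash
python3 - <<'E'
from h import *
p=ctrl.camera("top")
for n,u,v,z in [("fixL far",150,153,.046),("fixL near",160,375,.046),("fixR far",196,153,.046),("fixR near",199,373,.046),("slL far",428,147,.046),("slL near",439,367,.046),("slR far",470,147,.046),("slR near",482,365,.046),("railfarL",200,190,.022),("railfarR",395,187,.022),("railnearL",200,343,.022),("railnearR",395,340,.022),("blkL out far",85,148,.026),("blkL out near",97,403,.026),("blkR out far",517,138,.026),("blkR out near",531,389,.026)]:
    print(n,ray(p,260+(u-3)/7,180+(v-3)/7,z).round(4))
go([.456,-.19,.15],1)
E
```

```text
fixL far [ 0.5035 -0.1297  0.046 ]
fixL near [ 0.4118 -0.1323  0.046 ]
fixR far [ 0.5034 -0.1488  0.046 ]
fixR near [ 0.4125 -0.1482  0.046 ]
slL far [ 0.5055 -0.245   0.046 ]
slL near [ 0.4144 -0.2466  0.046 ]
slR far [ 0.5054 -0.2624  0.046 ]
slR near [ 0.4151 -0.2643  0.046 ]
railfarL [ 0.4915 -0.1521  0.022 ]
railfarR [ 0.4924 -0.2342  0.022 ]
railnearL [ 0.4272 -0.1509  0.022 ]
railnearR [ 0.428  -0.2323  0.022 ]
blkL out far [ 0.5089 -0.1038  0.026 ]
blkL out near [ 0.4021 -0.1074  0.026 ]
blkR out far [ 0.5124 -0.2857  0.026 ]
blkR out near [ 0.4069 -0.2877  0.026 ]
now [0.5354 0.2487 0.1563] y-angle 12.0 tilt [ 0.  0. -1.] shift before turn [-8.254 -3.374  0.126] after turn [-8.746 -1.74   0.126] rz 0.192
```

Emit:
{"method": "move_arm", "body": {"increments": [[0, -0.3, 0, 0, 0, 0, 0.1], [0, -0.57, -0.1, 0, 0, 0, 0.095], [0, -0.8, -0.15, 0, 0, 0, 0], [0, -0.8, -0.15, 0, 0, 0, 0], [0, -0.8, -0.15, 0, 0, 0, 0], [0, -0.8, -0.15, 0, 0, 0, 0], [0, -0.8, -0.15, 0, 0, 0, 0], [0, -0.8, -0.15, 0, 0, 0, 0], [0, -0.8, -0.15, 0, 0, 0, 0], [0, -0.8, -0.15, 0, 0, 0, 0], [0, -0.8, -0.15, 0, 0, 0, 0], [0, -0.6, -0.15, 0, 0, 0, 0], [0, -0.2, 0, 0, 0, 0, 0], [0, 0, 0, 0, 0, 0, 0], [0, 0, 0, 0, 0, 0, 0]]}}

```text
time_s: 18.75
ee_pos: [0.4674, -0.195, 0.1563]
eef_rot: [-3.142, -0.0, 1.585]
force: [-0.6, -0.0, -0.6]
grip_width: 0.0698
grip_force: 15.0
```

```bash
python3 - <<'E'
from h import *
go([.4595,-.196,.06],.8)
p=ctrl.camera("scene");print(ctrl.get_obs()["force"])
for d in ctrl.cut_out("fan",p)[:2]: print(d["conf"],d["centre"], rect(p,d["mask"],.155))
cv2.imwrite("pics/s6.png",cv2.resize(p["color"][80:260,220:400],None,fx=3.3,fy=3.3))
E
```

```text
now [ 0.4674 -0.195   0.1563] y-angle 0.8 tilt [-0.  0. -1.] shift before turn [-0.018 -0.159  1.925] after turn [-0.018 -0.159  1.925] rz 0.0
[ 0.65178164  1.01653378 -0.34707296]
0.77 [140.9, 308.2] ((472.6294860839844, -195.293701171875), (64.65997314453125, 98.83805084228516), 30.7005558013916)
```

View pics/s6.png

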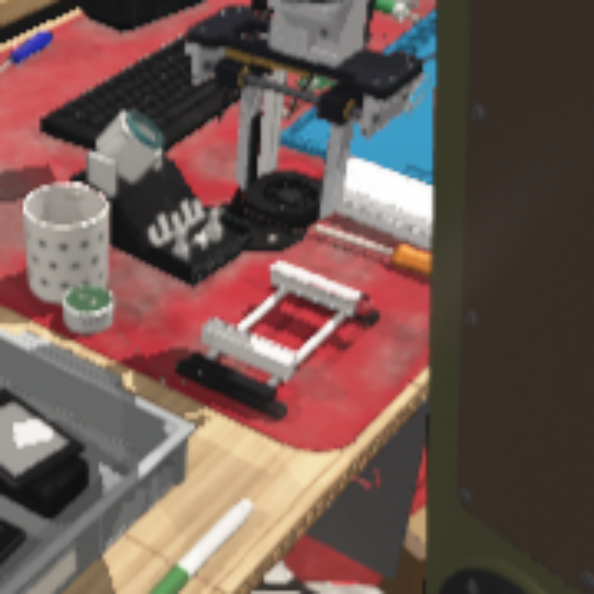

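The fan hangs level and centred in the gripper at about (285,205) in the crop. The vice between its jaws is clear. I'll lower it.

Emit:
{"method": "move_arm", "body": {"increments": [[0, -0.02, -0.16, 0.3, 0, 0, 0], [0, 0, 0, 0.5, 0, 0, 0], [0, 0, 0, 0.5, 0, 0, 0], [0, 0, 0, 0.4, 0, 0, 0], [0, 0, 0, 0.2, 0, 0, 0], [0, 0, 0, 0.2, 0, 0, 0], [0, 0, 0, 0.2, 0, 0, 0], [0, 0, 0, 0.1, 0, 0, 0], [0, 0, 0, 0.1, 0, 0, 0], [0, 0, 0, 0.06, 0, 0, 0], [0, 0, 0, 0, 0, 0, 0], [0, 0, 0, 0, 0, 0, 0]]}}

```text
time_s: 20.05
ee_pos: [0.4593, -0.1971, 0.0286]
eef_rot: [3.141, 0.0, 1.585]
force: [0.3, 0.6, -1.3]
grip_width: 0.0696
grip_force: 15.0
```

Emit:
{"method": "move_arm", "body": {"increments": [[0, 0, 0, 0.02, 0, 0, 0], [0, 0, 0, 0.02, 0, 0, 0], [0, 0, 0, 0.02, 0, 0, 0], [0, 0, 0, 0, 0, 0, 0]]}}

```text
time_s: 20.45
ee_pos: [0.4594, -0.1971, 0.0261]
eef_rot: [3.141, 0.0, 1.585]
force: [-4.0, 1.1, 11.7]
grip_width: 0.0697
grip_force: 15.1
```

Emit:
{"method": "move_arm", "body": {"increments": [[0, 0, 0, -0.015, 0, 0, 0], [0, 0, 0, 0, 0, 0, 0], [1, 0, 0, 0, 0, 0, 0], [1, 0, 0, 0, 0, 0, 0], [1, 0, 0, 0, 0, 0, 0], [1, 0, 0, 0, 0, 0, 0], [1, 0, 0, -0.1, 0, 0, 0], [1, 0, 0, -0.4, 0, 0, 0], [1, 0, 0, -0.8, 0, 0, 0], [1, 0, 0, -0.8, 0, 0, 0], [1, 0, 0, -0.6, 0, 0, 0], [1, 0, 0, 0, 0, 0, 0]]}}

```text
time_s: 21.65
ee_pos: [0.4607, -0.1977, 0.1654]
eef_rot: [3.135, 0.003, 1.585]
force: [-0.1, 0.9, -0.4]
grip_width: 0.0936
grip_force: 0.0
```

```bash
python3 - <<'E'
from h import *
go([.4595,-.33,.16],.8)
look(dict(fan=.034,board_vice_jaw=.046))
E
```

```text
now [ 0.4607 -0.1977  0.1654] y-angle 0.8 tilt [ 0.006 -0.003 -1.   ] shift before turn [-2.645 -0.062  0.116] after turn [-2.645 -0.061  0.116] rz 0.0
t 21.65 F [-0.1  0.9 -0.4]
top board_vice_jaw 0.15 [251. 216.] [365.  63.] [125.  17.] 89.6
scene fan 0.85 [177. 309.] [ 453. -197.] [76. 76.] 1.5
scene board_vice_jaw 0.51 [168. 317.] [ 449. -241.] [108.  33.] 0.1
```

Emit:
{"method": "move_arm", "body": {"increments": [[0, -0.65, 0, 0, 0, 0, 0], [0, -0.6, 0, 0, 0, 0, 0], [0, -0.6, -0.03, 0, 0, 0, 0], [0, 0, 0, 0, 0, 0, 0.143], [0, 0, 0, 0, 0, 0, 0.143], [0, 0, 0, 0, 0, 0, 0.143], [0, 0, 0, 0, 0, 0, 0.143], [0, 0, 0, 0, 0, 0, 0.143], [0, 0, 0, 0, 0, 0, 0.143], [0, 0, 0, 0, 0, 0, 0.143], [0, 0, 0, 0, 0, 0, 0.143], [0, 0, 0, 0, 0, 0, 0.143], [0, 0, 0, 0, 0, 0, 0.143], [0, 0, 0, 0, 0, 0, 0.143], [0, 0, 0, 0, 0, 0, 0], [0, 0, 0, 0, 0, 0, 0]]}}

```text
time_s: 23.55
ee_pos: [0.4589, -0.2894, 0.1605]
eef_rot: [-3.141, 0.001, 0.016]
force: [-0.2, -0.3, 1.4]
grip_width: 0.0009
grip_force: 0.0
```

```bash
python3 - <<'E'
from h import *
go([.4595,-.29,.034],-89.2)
look(dict(board_vice_jaw=.046,fan=.034))
E
```

```text
now [ 0.4589 -0.2894  0.1605] y-angle -89.1 tilt [-0.001  0.001 -1.   ] shift before turn [0.015 0.014 2.53 ] after turn [0.015 0.014 2.53 ] rz 0.002
t 23.55 F [-0.2 -0.3  1.4]
top fan 0.79 [218. 305.] [ 458. -201.] [67. 67.] 89.7
scene board_vice_jaw 0.62 [247. 277.] [348.  96.] [124.  15.] 89.6
scene board_vice_jaw 0.52 [167. 315.] [ 449. -241.] [113.  41.] 1.1
scene fan 0.76 [177. 308.] [ 453. -195.] [71. 74.] 1.6
```

Emit:
{"method": "move_arm", "body": {"increments": [[0, 0.01, 0.01, 0.5, 0, 0, 0], [0, 0, 0, 0.6, 0, 0, 0], [0, 0, 0, 0.6, 0, 0, 0], [0, 0, 0, 0.4, 0, 0, 0], [0, 0, 0, 0.25, 0, 0, 0], [0, 0, 0, 0.15, 0, 0, 0], [0, 0, 0, 0, 0, 0, 0], [0, 0, -0.08, 0, 0, 0, 0], [0, 0, -0.08, 0, 0, 0, 0], [0, 0, -0.08, 0, 0, 0, 0], [0, 0, -0.08, 0, 0, 0, 0], [0, 0, -0.08, 0, 0, 0, 0], [0, 0, -0.08, 0, 0, 0, 0], [0, 0, 0, 0, 0, 0, 0]]}}

```text
time_s: 25.25
ee_pos: [0.4593, -0.2655, 0.0361]
eef_rot: [-3.142, -0.0, 0.012]
force: [-0.2, -0.6, -0.1]
grip_width: 0.0007
grip_force: 0.0
```

Emit:
{"method": "move_arm", "body": {"increments": [[0, 0, -0.06, 0, 0, 0, 0], [0, 0, -0.06, 0, 0, 0, 0], [0, 0, -0.06, 0, 0, 0, 0], [0, 0, -0.06, 0, 0, 0, 0], [0, 0, 0, 0, 0, 0, 0]]}}

```text
time_s: 25.75
ee_pos: [0.4591, -0.2535, 0.036]
eef_rot: [-3.141, 0.0, 0.012]
force: [-1.0, -0.2, -0.5]
grip_width: 0.0007
grip_force: 0.0
```

```bash
python3 - <<'E'
from h import *
p=look(dict(board_vice_jaw=.046,fan=.034))
cv2.imwrite("pics/s7.png",cv2.resize(p["color"][100:240,240:400],None,fx=4,fy=4))
E
```

```text
t 25.75 F [-1.  -0.2 -0.5]
top board_vice_jaw 0.68 [159. 202.] [628.  93.] [36. 49.] 69.5
top board_vice_jaw 0.66 [220. 292.] [ 457. -166.] [23. 67.] 88.9
top fan 0.45 [218. 293.] [ 457. -168.] [23. 64.] 88.9
top fan 0.31 [149. 180.] [655. 161.] [60. 37.] 89.9
scene board_vice_jaw 0.7 [228. 230.] [514. 119.] [129.  58.] 23.0
scene board_vice_jaw 0.45 [173. 314.] [ 448. -223.] [ 36. 106.] 90.0
scene fan 0.6 [177. 308.] [ 452. -190.] [67. 77.] 89.3
scene fan 0.18 [211. 197.] [610. 118.] [35. 49.] 71.6
```

View pics/s7.png

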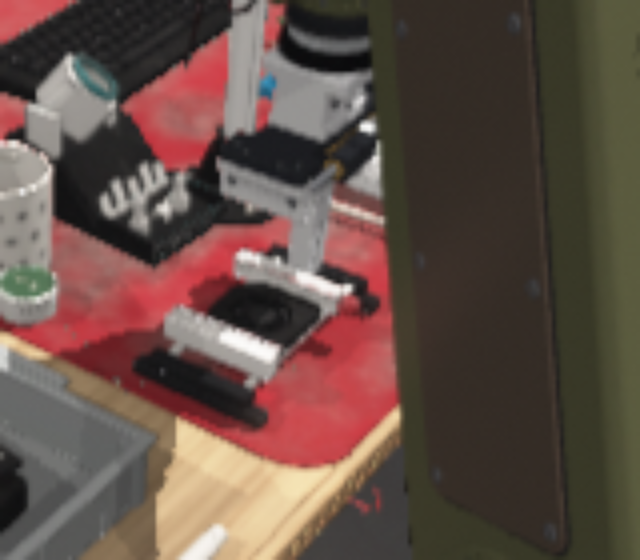

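The jaw is sliding and the fan lies flat between the jaws at about (260,305) in the crop. I'll push on until the force rises.

Emit:
{"method": "move_arm", "body": {"increments": [[0, 0, -0.04, 0, 0, 0, 0], [0, 0, -0.04, 0, 0, 0, 0], [0, 0, -0.04, 0, 0, 0, 0], [0, 0, 0, 0, 0, 0, 0]]}}

```text
time_s: 26.45
ee_pos: [0.459, -0.2477, 0.036]
eef_rot: [-3.141, 0.0, 0.012]
force: [-0.6, 0.3, 0.3]
grip_width: -0.0001
grip_force: 0.0
```

Emit:
{"method": "move_arm", "body": {"increments": [[0, 0, -0.02, 0, 0, 0, 0], [0, 0, -0.02, 0, 0, 0, 0], [0, 0, 0, 0, 0, 0, 0]]}}

```text
time_s: 26.75
ee_pos: [0.459, -0.2459, 0.0361]
eef_rot: [-3.142, 0.0, 0.012]
force: [-0.7, -0.8, -0.1]
grip_width: 0.0005
grip_force: 0.3
```

Emit:
{"method": "move_arm", "body": {"increments": [[0, 0, -0.02, 0, 0, 0, 0], [0, 0, -0.02, 0, 0, 0, 0], [0, 0, 0, 0, 0, 0, 0]]}}

```text
time_s: 27.05
ee_pos: [0.459, -0.2439, 0.0361]
eef_rot: [-3.142, -0.0, 0.012]
force: [-0.1, -1.1, -0.1]
grip_width: 0.0003
grip_force: 0.3
```

Emit:
{"method": "move_arm", "body": {"increments": [[0, 0, -0.02, 0, 0, 0, 0], [0, 0, 0, 0, 0, 0, 0]]}}

```text
time_s: 27.25
ee_pos: [0.4589, -0.2429, 0.0361]
eef_rot: [-3.142, 0.0, 0.012]
force: [-0.2, -1.0, -0.3]
grip_width: 0.0004
grip_force: 0.3
```

Emit:
{"method": "move_arm", "body": {"increments": [[0, 0, -0.02, 0, 0, 0, 0], [0, 0, 0, 0, 0, 0, 0]]}}

```text
time_s: 27.45
ee_pos: [0.459, -0.2422, 0.0361]
eef_rot: [3.141, -0.0, 0.012]
force: [-0.6, -3.4, -0.2]
grip_width: 0.0003
grip_force: 2.2
```

Emit:
{"method": "move_arm", "body": {"increments": [[0, 0, -0.015, 0, 0, 0, 0], [0, 0, 0, 0, 0, 0, 0]]}}

```text
time_s: 27.65
ee_pos: [0.459, -0.242, 0.0362]
eef_rot: [3.14, -0.0, 0.012]
force: [-1.4, -9.0, -2.0]
grip_width: 0.0003
grip_force: 4.2
```

```bash
python3 -c "
from h import *
look(dict(board_vice_jaw=.046,fan=.034))"
```

```text
t 27.65 F [-1.4 -9.  -2. ]
scene board_vice_jaw 0.71 [172. 308.] [ 448. -211.] [111.  37.] 1.2
scene fan 0.56 [179. 309.] [ 452. -187.] [54. 77.] 88.0
```

The jaw has stopped against the fan at 9 N. I'll back off and take a last look.

Emit:
{"method": "move_arm", "body": {"increments": [[0, 0, 0.1, 0, 0, 0, 0], [0, 0, 0.3, 0, 0, 0, 0], [0, 0, 0.3, -0.2, 0, 0, 0], [0, 0, 0, -0.8, 0, 0, 0], [0, 0, 0, -0.8, 0, 0, 0], [0, 0, 0, -0.8, 0, 0, 0], [0, -0.3, 0.6, 0, 0, 0, 0], [0, -0.5, 0.8, 0, 0, 0, 0], [0, -0.5, 0.8, 0, 0, 0, 0], [0, -0.5, 0.8, 0, 0, 0, 0], [0, -0.5, 0.8, 0, 0, 0, 0], [0, -0.5, 0.4, 0, 0, 0, 0], [0, 0, 0, 0, 0, 0, 0]]}}

```text
time_s: 29.25
ee_pos: [0.3186, -0.4909, 0.1665]
eef_rot: [3.141, 0.0, 0.007]
force: [0.4, 0.7, 0.2]
grip_width: 0.0001
grip_force: 0.0
```

```bash
python3 - <<'E'
from h import *
look(dict(board_vice_jaw=.046,fan=.034,battery=.016,ssd=.043),("top",))
p=ctrl.camera("top");a=cv2.resize(p["color"][130:260,110:400],None,fx=2.7,fy=2.7)[:,:780]
b=cv2.resize(ctrl.camera("scene")["color"][130:240,230:400],None,fx=2.2,fy=2.2)
c=np.zeros((a.shape[0]+b.shape[0],780,3),np.uint8);c[:a.shape[0],:a.shape[1]]=a;c[a.shape[0]:,:b.shape[1]]=b
cv2.imwrite("pics/end.png",c);print(c.shape)
E
```

```text
t 29.25 F [0.4 0.7 0.2]
top board_vice_jaw 0.61 [224. 314.] [ 451. -224.] [ 17. 101.] 88.4
top board_vice_jaw 0.57 [211. 211.] [482.  80.] [49. 17.] 89.7
top fan 0.89 [218. 299.] [ 458. -183.] [67. 73.] 89.7
top battery 0.78 [190. 181.] [545. 164.] [135.  60.] 4.3
top ssd 0.8 [186. 208.] [541.  81.] [ 75. 104.] 82.4
top ssd 0.75 [208. 210.] [481.  81.] [52. 20.] 89.7
(593, 780, 3)
```

View pics/end.png

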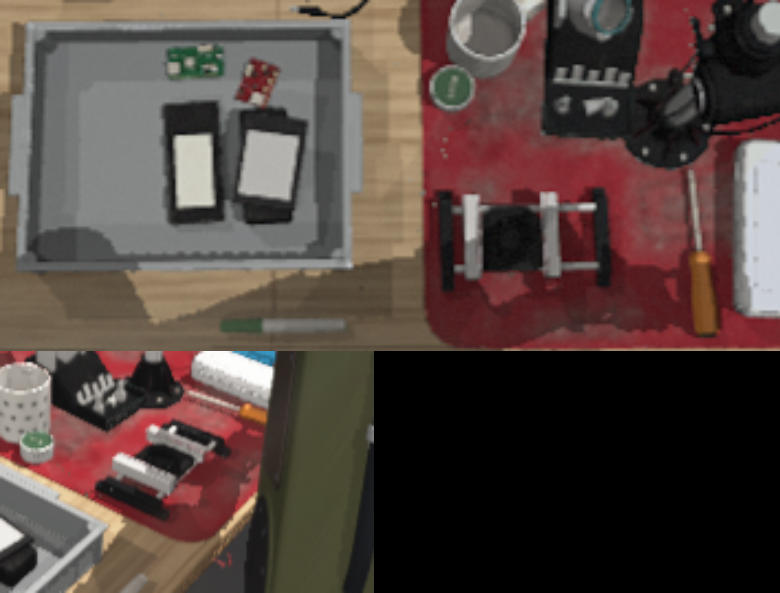

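The fan sits flat between both jaws at about (512,238), and the sliding jaw is up against it. The pack lies flat in the tray at (193,160). The pen, tin and driver are where they were.

```bash
python3 -c "
from station import ctrl
print(ctrl.hand_in())"
```

```text
the job is handed in; nothing more can be done
None
```

The fan lies flat on the vice rails, held between both jaws. The battery pack lies flat on the tray floor, the other parts are still in the tray, and the job was handed in at about 29 s of the 64 s allowed.

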